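Shut the cover of the finished metering unit

ROBOT

A 7-joint arm with a two-finger parallel gripper is mounted at the origin on the work surface. World frame = base frame: x ahead of the robot, y to its left, z up, the work surface at z = 0. Lengths are in m, angles in rad, forces in N, time in s.
With the tool pointing down it reaches from about 0.4 to 0.9 m from the base axis. Payload 5.5 kg.
Tool frame: the origin (TCP) lies midway between the tips of the shut fingers; the grasp point (between the pads) lies 19 mm behind it; x points along the fingers, y is the direction in which the jaws open and shut, and the axes are right-handed (so a half turn about x gives the same grasp; the last joint's range is limited). The gripper opens to 92 mm and grips with 3 to 60 N. Pads are 19 mm wide; open, the fingers measure 130 mm over their backs; the gripper's body (75 mm by 190 mm) begins 47 mm behind the grasp point.
Start: joints at [-1.06, 0.501, -0.427, 1.55, 0.221, 1.138, -0.21], TCP at [0.159, 0.63, 0.227] pointing down, gripper open.
Joint ranges: [-2.88, 2.88], [-0.31, 2.03], [-1.54, 1.56], [0.2, 2.42], [-1.41, 4.55], [0.19, 2.02], [-2.57, 2.57]. Speed limits (rad/s): [2.57, 2.57, 3.14, 3.14, 3.14, 3.14, 3.14].

INTERFACE

Orientations are given as a rotation vector (axis times angle).
In Python, from rig import telemetry, viewer, workorder gives the robot as it stands.
- The arm moves only by the tool servo_tool, never from a script. Its argument "rows" is a list of rows, each a list of 3 entries, a list of its own where there are three numbers: the turn, a rotation vector about the tool's x, y, z in rad, then the shift along the tool's x, y, z in cm, then the closure in counts, from 0 (fully open) to 255 (shut). A call has 1 to 8 rows; each row shifts and turns the pose as measured when the row begins, along the tool's axes as they then stand; what a row does not reach is not made up. A row lasts 1/10 s, in which the tool goes at most 50 mm and 8.59 degrees, less where a joint would pass 70% of its speed; a pose out of reach is approached as far as the arm can. A call with a gripper value outside its range is refused whole. The fingers move at their own pace and stop on an object; the grip force is fixed at half the most. Time passes only in rows, so rows that do not move let the fingers close. It gives the time, the measured TCP pose, the force and the opening at its end, in the units of the state.
- telemetry.read_state(): the state, without advancing time (a new reading comes with each control period).
- viewer.read_camera(name): name is "scene" or "top"; returns (picture, depth): 480x640x3 uint8, red, green, blue; 480x640 float32, m along the optical axis (not along the pixel's ray), 0 where there is no reading.
- viewer.camera_model(name): a dict with "fov_y" (degrees; the focal length in pixels is half the picture's height over the tangent of half this angle, whatever the lens; pixels are square), "cx", "cy" (the principal point, pixels), "D" ([k1, k2, p1, p2, k3] as OpenCV has them; the pictures are not rectified), "view" (4x4, takes a point from world to camera coordinates). Camera axes: x right, y down, z forward; pixel columns grow to the right and rows downward; lengths in m; the calibration is good to about 2 mm. A picture is of the moment at which its call begins. camera_model takes no time and is no camera call.
- workorder.job_done(): hands the job in, once; it reports no verdict.
The state is a dict: "time": time; "joints": joint angles; "joint_vel": joint speeds; "joint_efforts": joint torques, N m; "tcp_pos": TCP position; "tool_rot": TCP orientation; "ft_force": force on the tool from outside, world axes, zero at the start; "moment": the same for the moment, N m; "gripper_width": finger opening in m.
Only numpy, scipy, OpenCV 4.12 (cv2) and the standard library are available. Lean on these libraries where they do the work, as an engineer would, in place of code of your own. Each camera call takes 0.05 s, during which the arm holds its last target.

TASK

Two metering units lie open on the bench. Push the hinged red cover of the one that already has its black cell disc fitted inside fully shut, until its sprung latch snaps in under the strike and holds, then let go. Leave the cover of the empty unit open as it is.

Things in the scene. Friction and masses are not known exactly. Their poses are not given: they have to be found in the camera images.
- fitted_push (a point): Point on the outer face of the red cover of the FITTED unit (black 140 mm disc, brass centre). Cover: flat plate 190 (hinge to free edge) x 170 x 4 mm. It lies 140 mm from the hinge line, 20 mm off the middle, away from the latch. Axes turn with the cover: x hinge to free edge, y along the hinge, z out of the face. Hinge line: x = -140, z = -4 mm. Shut: z up, 63 to 113 mm above the bench.
- fitted_cover (a joint): Angle (rad) of that cover, hinged on the housing's edge nearest the robot: 0 shut (firm stop), grows as its free edge swings up; starts at 0.85 to 1.2, outer face up and robotwards. The stiff hinge stays put, gives to 5 N. From 0.08 rad down the bolt rides over the strike: 5 to 12 N at the point, more if fast; near 0.01 it snaps in. Housing: grey, 190 x 170 x 55 mm, fixed on a pad 4 to 54 mm high.
- fitted_latch (a joint): How far that cover's sprung brass bolt is pushed back, in m: 0 fully out (at the start and when latched), up to 0.010. It sticks out 10 mm past the free edge, bevelled below. In that point's axes its dark case fills x = 13 to 47, y = -99 to -61 mm and stands 21 mm proud; the steel strike on the housing stands beyond the free edge there, 25 mm above the shut cover.
- empty_push (a point): The same point, with the same axes, on the like red cover of the EMPTY unit (same grey housing, only a bare steel shaft stub inside, no disc). This cover, open 0.85 to 1.2 rad, must stay as it is. Open covers reach up to 310 mm. The units stand side by side, middles at least 300 mm apart, either on the left, each turned up to 0.45 rad. A loose spare black disc on the bench belongs to neither.

How it is judged:
By the outcome, as a careful person would: the job done as asked, in the order asked, and still so for the second after the job is handed in, with the robot touching nothing.
It also fails if it takes over 42 s, if anything falls off the work surface, if the arm or the gripper's body presses on something with over 40 N, if the wrist force passes 120 N, or if a joint passes its speed limit or range.

## Working session

There is one attempt and no reset: what is moved stays moved. The work goes in short steps, Python scripts to look and compute and a tool call to move; the robot and the scene stay as the last step left them, time stands still between calls to the robot, and variables do not carry over. Pictures are saved under pics/ and viewed, and the job is handed in when it is done.

Besides the shell and the picture viewer there is one more tool, called after "Call:" by a JSON object that holds its "api" and its "payload". servo_tool: Moves the arm, as the interface text tells. Its arguments: {"type":"object","properties":{"rows":{"type":"array","items":{"type":"array"}}},"required":["rows"]}

```bash
mkdir -p pics; ls
python3 - <<'E'
from rig import telemetry, viewer, workorder
import cv2, numpy as np
print(telemetry.read_state())
for n in ("scene","top"):
    p,d=viewer.read_camera(n); m=viewer.camera_model(n); print(n,m)
    cv2.imwrite(f"pics/{n}0.png",p[:,:,::-1]); np.savez(f"pics/{n}0.npz",p=p,d=d)
E
```

```text
pics
{'time': 0.0, 'joints': array([-1.05980763,  0.50184954, -0.42682501,  1.55146589,  0.22080373,
        1.13832242, -0.21031655]), 'joint_vel': array([ 0.00093578,  0.00058275, -0.00087883, -0.00097174,  0.000248  ,
       -0.00169058, -0.00110739]), 'joint_efforts': array([ 6.52196650e-04, -5.66604531e+01, -5.81602156e+00, -2.79120630e+01,
       -6.87458273e-02,  3.07815510e-02,  1.69335440e-04]), 'tcp_pos': array([0.15926752, 0.62944314, 0.22567369]), 'tool_rot': array([ 0.19293382,  1.56235057, -0.19601465]), 'ft_force': array([-0.23101588, -0.22523127,  0.14525543]), 'moment': array([-0.01403481, -0.01957989, -0.02026188]), 'gripper_width': 0.09226170254149718}
scene {'fov_y': 55.1760390339064, 'cx': 317.4527480321689, 'cy': 241.3171213583199, 'D': array([-0.0351239,  0.       ,  0.       ,  0.       ,  0.       ]), 'view': array([[ 0.54457101,  0.83860041,  0.01384774, -0.30079671],
       [ 0.70727634, -0.45029257, -0.54497411, -0.3152018 ],
       [-0.45077998,  0.30657128, -0.83833851,  1.3619692 ],
       [ 0.        ,  0.        ,  0.        ,  1.        ]])}
top {'fov_y': 44.02023703775602, 'cx': 330.77325089380645, 'cy': 244.76938619778318, 'D': array([-0.09123228,  0.        ,  0.        ,  0.        ,  0.        ]), 'view': array([[-0.00444643, -0.9998803 , -0.01481936, -0.00762166],
       [-0.98805867,  0.00667532, -0.15393344,  0.55890787],
       [ 0.15401394,  0.01395795, -0.98797008,  1.15892431],
       [ 0.        ,  0.        ,  0.        ,  1.        ]])}
```

View pics/scene0.png

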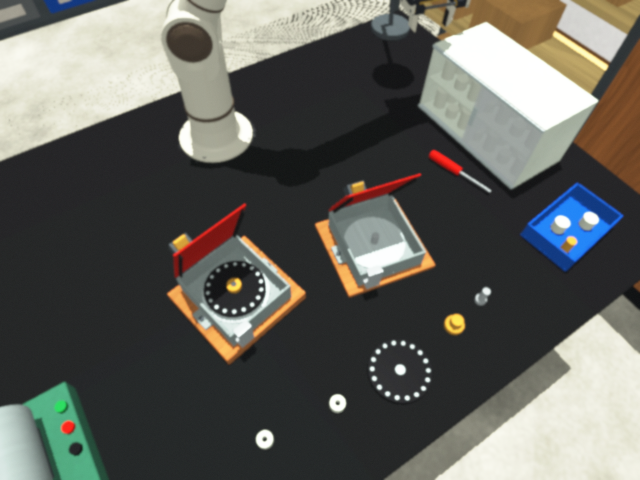

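View pics/top0.png

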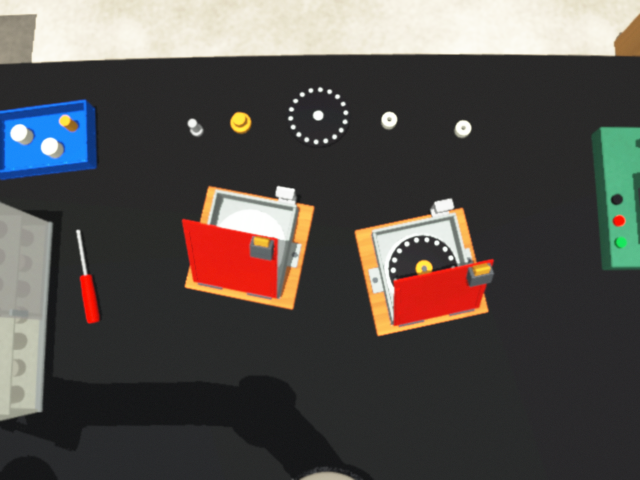

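The fitted unit is the right one in the top view (disc around px 425,268, cover 395–490 × 262–325, latch at 482,272). The empty one is on the left. Next I fit the geometry of the fitted cover.

```bash
cat > h.py <<'E'
import numpy as np, cv2
from rig import telemetry, viewer
def cloud(n,p,d):
    m=viewer.camera_model(n); f=240/np.tan(np.radians(m['fov_y']/2))
    K=np.array([[f,0,m['cx']],[0,f,m['cy']],[0,0,1]])
    v,u=np.mgrid[:480,:640]
    q=cv2.undistortPoints(np.stack([u,v],-1).reshape(-1,1,2).astype(float),K,m['D']).reshape(480,640,2)
    P=np.concatenate([q*d[...,None],d[...,None]],-1)
    V=m['view']; return (P-V[:3,3])@V[:3,:3]
def proj(n,X):
    m=viewer.camera_model(n); f=240/np.tan(np.radians(m['fov_y']/2))
    K=np.array([[f,0,m['cx']],[0,f,m['cy']],[0,0,1]]);V=m['view']
    return cv2.projectPoints(np.asarray(X,float).reshape(-1,3),cv2.Rodrigues(V[:3,:3])[0],V[:3,3],K,m['D'])[0].reshape(-1,2)
E
python3 - <<'E'
from h import *
z=np.load('pics/top0.npz');p=z['p'].astype(int);d=z['d'];W=cloud('top',p,d)
red=(p[...,0]>120)&(p[...,1]<50)&(p[...,2]<50)&(d>0)
for nm,(u0,u1) in dict(fit=(380,510),emp=(170,300)).items():
    m=red.copy();m[:,:u0]=0;m[:,u1:]=0;m[:180]=0;m[345:]=0
    m=cv2.erode(m.astype(np.uint8),np.ones((3,3)))>0
    X=W[m]; 
    for _ in range(4):
        c=X.mean(0);n=np.linalg.svd(X-c,full_matrices=0)[2][2];n*=np.sign(n[2]);r=(X-c)@n
        X=X[abs(r)<max(2.5*r.std(),.002)]
    yaw=np.arctan2(-n[1],-n[0]); ang=np.arccos(n[2])
    print(nm,len(X),c,n,'std',r.std(),'yaw',yaw,'ang',ang)
    ex=np.array([np.cos(yaw)*np.cos(ang),np.sin(yaw)*np.cos(ang),np.sin(ang)]);ey=np.array([-np.sin(yaw),np.cos(yaw),0])
    a=(X-c)@ex;b=(X-c)@ey
    print(np.percentile(a,[0,1,50,99,100]),np.percentile(b,[0,1,50,99,100]),X[:,2].min(),X[:,2].max())
p4=cv2.resize(z['p'][180:350,340:510],None,fx=4,fy=4,interpolation=cv2.INTER_CUBIC) if 0 else cv2.resize(np.load('pics/top0.npz')['p'][190:340,340:510],None,fx=4,fy=4,interpolation=cv2.INTER_CUBIC)
cv2.imwrite('pics/crop0.png',p4[:,:,::-1])
E
```

```text
fit 2909 [ 0.44687112 -0.19782246  0.17847119] [-0.90872584 -0.18525945  0.37402713] std 0.0007719031236206034 yaw 0.20111129868206945 ang 1.1874487882712232
[-0.09315945 -0.08828167 -0.00165928  0.08638396  0.08934384] [-0.09130365 -0.08220338  0.00115936  0.06808431  0.07386641] 0.09163457916843736 0.26135684067938264
emp 3916 [0.51498453 0.17813114 0.15419254] [-0.85374727  0.17876324  0.48903917] std 0.0011833580546804319 yaw -0.20640463691677574 ang 1.0598084547932989
[-0.09099236 -0.08702058 -0.00108453  0.08789106  0.09349795] [-0.08975031 -0.08746665  0.00235875  0.07195922  0.07620324] 0.07390382355255715 0.23619574538715585
```

Run:
```python
from h import *
p=np.load('pics/scene0.npz')['p'][190:370,150:330]
cv2.imwrite('pics/crop1.png',cv2.resize(p,None,fx=3.3,fy=3.3,interpolation=cv2.INTER_CUBIC)[:,:,::-1])
```

```text
(no output)
```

View pics/crop0.png

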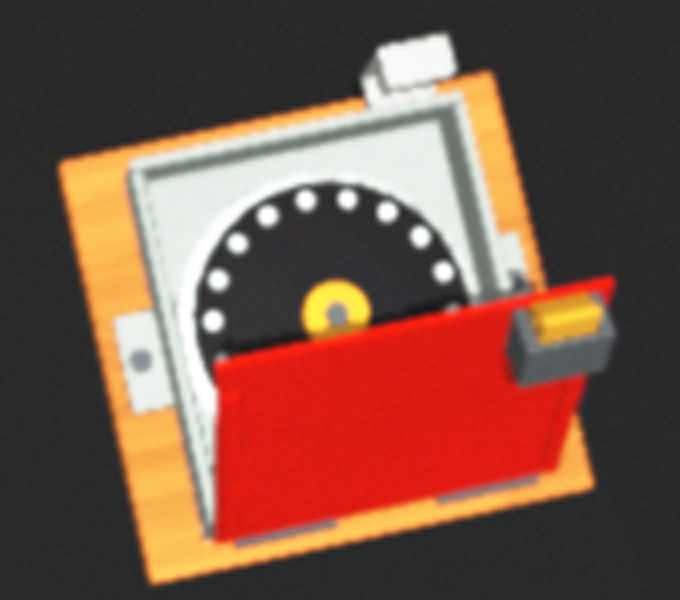

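View pics/crop1.png

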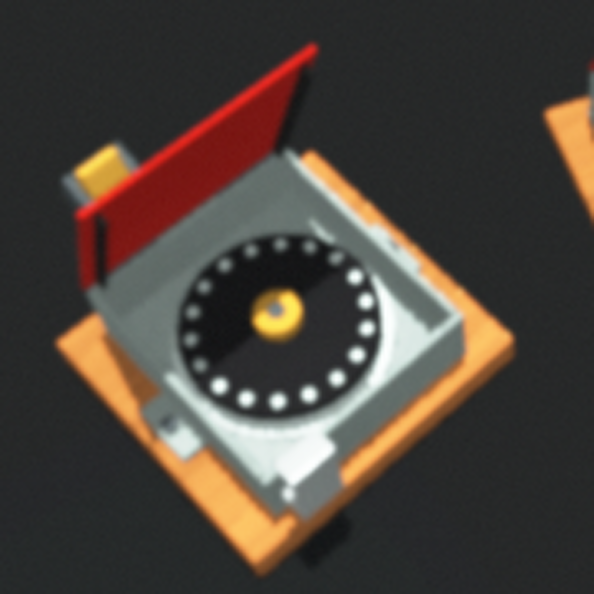

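```bash
cat >> h.py <<'E'
from scipy.spatial.transform import Rotation as R
yaw=0.2011
EX=np.array([np.cos(yaw),np.sin(yaw),0]);EY=np.array([-np.sin(yaw),np.cos(yaw),0]);EZ=np.array([0,0,1.])
def axes(a): return EX*np.cos(a)+EZ*np.sin(a), EY, -EX*np.sin(a)+EZ*np.cos(a)
c=np.array([0.44687,-0.19782,0.17847]); A0=1.1874
ex,ey,n=axes(A0)
H=c-0.096*ex-0.0087*ey-0.004*n   # hinge line, middle of cover
def P(a,x=0,y=0,z=0):  # point in push frame (m)
    ex,ey,n=axes(a); return H+ex*(0.14+x)+ey*(0.02+y)+n*(0.004+z)
def st():
    s=telemetry.read_state(); Rt=R.from_rotvec(s['tool_rot']).as_matrix()
    return s,Rt
def togo(target,Rt_des=None):
    s,Rt=st()
    print('t',round(s['time'],2),'tcp',s['tcp_pos'].round(4),'F',s['ft_force'].round(1),'w',round(s['gripper_width'],3),'q',s['joints'].round(2))
    print('tool axes rows x,y,z:',Rt.T.round(3).tolist())
    print('shift cm (tool)',(Rt.T@(np.asarray(target)-s['tcp_pos'])*100).round(2))
    if Rt_des is not None: print('turn rv (tool)',R.from_matrix(Rt.T@Rt_des).as_rotvec().round(3))
E
python3 - <<'E'
from h import *
print('H',H,[P(a).round(3) for a in (1.187,.6,.1,0)])
# check projections
cor=[P(A0,x,y) for x in(-.14,.05) for y in (-.105,.065)]+[P(A0)]+[P(0,x,y) for x in(-.14,.05) for y in (-.105,.065)]
print(proj('top',cor).round(0).tolist());print(proj('scene',cor).round(0).tolist())
s,Rt=st();print(Rt.T.round(3))
z=np.load('pics/top0.npz');W=cloud('top',0,z['d']);w=W[z['d']>0]
for y0 in np.arange(-.5,.9,.1):
  print(round(y0,1),[ (round(float(w[m][:,2].max()),2) if (m:=(abs(w[:,1]-y0-.05)<.05)&(abs(w[:,0]-x0-.05)<.05)).any() else None) for x0 in np.arange(0,.9,.1)])
z=np.load('pics/scene0.npz');W=cloud('scene',0,z['d']);w=W[z['d']>0];print('scene')
for y0 in np.arange(-.5,.9,.1):
  print(round(y0,1),[ (round(float(w[m][:,2].max()),2) if (m:=(abs(w[:,1]-y0-.05)<.05)&(abs(w[:,0]-x0-.05)<.05)).any() else None) for x0 in np.arange(0,.9,.1)])
E
```

```text
H [ 0.41705539 -0.2127768   0.08794336] [array([ 0.461, -0.183,  0.219]), array([ 0.524, -0.171,  0.17 ]), array([ 0.549, -0.165,  0.106]), array([ 0.55 , -0.165,  0.092])]
[[480.0, 306.0], [393.0, 325.0], [494.0, 258.0], [394.0, 280.0], [431.0, 285.0], [479.0, 304.0], [393.0, 323.0], [456.0, 209.0], [372.0, 227.0]]
[[174.0, 275.0], [235.0, 231.0], [173.0, 253.0], [245.0, 201.0], [217.0, 228.0], [175.0, 276.0], [235.0, 231.0], [229.0, 335.0], [291.0, 283.0]]
[[-0.    -0.002 -1.   ]
 [ 0.245  0.969 -0.002]
 [ 0.969 -0.245 -0.   ]]
-0.5 [0.01, 0.01, 0.01, 0.01, 0.01, 0.01, 0.01, 0.01, 0.01]
-0.4 [0.01, 0.01, 0.01, 0.01, 0.03, 0.03, 0.01, 0.01, 0.03]
-0.3 [0.01, 0.01, 0.01, 0.03, 0.28, 0.25, 0.12, 0.03, 0.03]
-0.2 [0.01, 0.01, 0.01, 0.1, 0.26, 0.09, 0.09, 0.01, 0.03]
-0.1 [0.02, 0.02, 0.01, 0.03, 0.04, 0.09, 0.01, 0.02, 0.02]
-0.0 [0.02, 0.02, 0.01, 0.01, 0.16, 0.25, 0.1, 0.02, 0.02]
0.1 [0.01, 0.01, 0.01, 0.01, 0.16, 0.25, 0.07, 0.01, 0.04]
0.2 [0.01, 0.01, 0.01, 0.01, 0.12, 0.24, 0.07, 0.01, 0.05]
0.3 [0.01, 0.01, 0.01, 0.01, 0.01, 0.01, 0.01, 0.01, 0.01]
0.4 [0.01, 0.01, 0.01, 0.01, 
[... 395 characters left out ...]
.01, 0.01, 0.01, 0.0, 0.28, 0.26, 0.11, 0.01, 0.03]
-0.2 [0.01, 0.01, 0.01, 0.03, 0.26, 0.09, 0.08, 0.01, 0.03]
-0.1 [0.44, 0.01, 0.01, 0.01, 0.04, 0.09, 0.03, 0.01, 0.02]
-0.0 [0.44, 0.01, 0.01, 0.01, 0.16, 0.25, 0.1, 0.01, 0.02]
0.1 [0.01, 0.01, 0.01, 0.01, 0.14, 0.25, 0.07, 0.01, 0.04]
0.2 [0.01, 0.01, 0.01, 0.01, 0.1, 0.24, 0.07, 0.0, 0.05]
0.3 [0.01, 0.01, 0.01, 0.01, 0.01, 0.01, 0.01, 0.01, 0.01]
0.4 [0.01, 0.01, 0.01, 0.01, 0.03, 0.03, 0.01, 0.01, 0.01]
0.5 [0.01, 0.34, 0.22, 0.22, 0.22, 0.22, 0.22, 0.05, 0.05]
0.6 [0.01, 0.32, 0.32, 0.23, 0.22, 0.22, 0.22, 0.06, 0.05]
0.7 [0.01, 0.01, 0.31, 0.23, 0.22, 0.22, 0.22, 0.06, 0.05]
0.8 [0.01, None, 0.22, 0.22, 0.22, 0.22, 0.22, 0.01, 0.01]
```

Call:
{"api": "servo_tool", "payload": {"rows": [[[0,0,0],[-4,0,0],255],[[0,0,0],[-4.5,0,0],255],[[0,0,0],[-4.5,0,0],255],[[0,0,0],[-4,0,0],255]]}}

```text
time: 0.5
tcp_pos: [0.1592, 0.6248, 0.3897]
tool_rot: [0.176, 1.565, -0.212]
ft_force: [-0.1, 1.2, 0.1]
gripper_width: 0.0646
```

```bash
cat >> h.py <<'E'
def rows(targets,Rts):
    """per-row (turn,shift cm) between successive poses, starting at measured pose"""
    s,Rt=st(); p=s['tcp_pos']
    for T,Rd in zip(targets,Rts):
        rv=R.from_matrix(Rt.T@Rd).as_rotvec(); sh=Rt.T@(T-p)*100
        print(rv.round(3).tolist(),sh.round(2).tolist(),round(np.linalg.norm(sh),1),round(np.degrees(np.linalg.norm(rv)),1))
        p,Rt=T,Rd
def Rtool(yz,t=0.):
    """tool x down tilted by t toward EX; perpendicular jaws: tool y=EX side, tool z=-EY when yz=0"""
    x=-EZ*np.cos(t)+EX*np.sin(t); z=-EY; y=np.cross(z,x); return R.from_rotvec(EZ*yz).as_matrix()@np.stack([x,y,z],1)
E
python3 - <<'E'
from h import *
togo(P(A0,0,0,.05),Rtool(0,0))
s,Rt=st();print(R.from_matrix(Rt@Rtool(0).T).as_rotvec())
p=s['tcp_pos'];r0=np.hypot(*p[:2]);a0=np.arctan2(p[1],p[0])
T=P(A0,-.02,0,.07);T[2]=.37;r1=np.hypot(*T[:2]);a1=np.arctan2(T[1],T[0]);print(T,r0,a0,r1,a1)
N=28;y0=R.from_matrix(Rt@Rtool(0).T).as_rotvec()[2]
f=np.arange(1,N+1)/N
rows([np.array([(r0+(r1-r0)*k)*np.cos(a0+(a1-a0)*k),(r0+(r1-r0)*k)*np.sin(a0+(a1-a0)*k),p[2]+(.37-p[2])*k]) for k in f],[Rtool(y0*(1-k)) for k in f])
E
```

```text
t 0.5 tcp [0.1592 0.6248 0.3897] F [-0.1  1.2  0.1] w 0.065 q [-1.06  0.41 -0.45  1.32  0.17  1.48 -0.17]
tool axes rows x,y,z: [[-0.006, -0.023, -1.0], [0.245, 0.969, -0.023], [0.97, -0.245, -0.0]]
shift cm (tool) [ 16.86 -72.62  44.85]
turn rv (tool) [1.122 0.013 0.021]
[-0.01674308  0.01811772  1.12234379]
[ 0.38979996 -0.19792163  0.37      ] 0.6447775073400254 1.3212818608695582 0.4371692868139938 -0.4698297982961743
[0.04, 0.0, 0.023] [0.09, -0.88, 4.07] 4.2 2.7
[0.04, 0.0, 0.0] [0.07, -0.97, 4.0] 4.1 2.3
[0.04, 0.0, 0.0] [0.07, -1.07, 3.93] 4.1 2.3
[0.04, 0.0, 0.0] [0.07, -1.15, 3.86] 4.0 2.3
[0.04, 0.0, 0.0] [0.07, -1.24, 3.78] 4.0 2.3
[0.04, 0.0, 0.0] [0.07, -1.32, 3.7] 3.9 2.3
[0.04, 0.0, 0.0] [0.07, -1.4, 3.62] 3.9 2.3
[0.04, 0.0, 0.0] [0.07, -1.48, 3.54] 3.8 2.3
[0.04, 0.0, 0.0] [0.07, -1.55, 3.46] 3.8 2.3
[0.04, 0.0, 0.0] [0.07, -1.62, 3.38] 3.7 2.3
[0.04, 0.0, 0.0] [0.07, -1.69, 3.29] 3.7 2.3
[0.04, 0.0, 0.0] [0.07, -1.76, 3.21] 3.7 2.3
[0.04, 0.0, 0.0] [0.07, -1.82, 3.12] 3.6 2.3
[0.04, 0.0, 0.0] [0.07, -1.87, 3.03] 3.6 2.3
[0.04, 0.0, 0.0] [0.07, -1.93, 2.94] 3.5 2.3
[0.04, 0.0, 0.0] [0.07, -1.98, 2.85] 3.5 2.3
[0.04, 0.0, 0.0] [0.07, -2.03, 2.76] 3.4 2.3
[0.04, 0.0, 0.0] [0.07, -2.07, 2.66] 3.4 2.3
[0.04, 0.0, 0.0] [0.07, -2.12, 2.57] 3.3 2.3
[0.04, 0.0, 0.0] [0.07, -2.15, 2.48] 3.3 2.3
[0.04, 0.0, 0.0] [0.07, -2.19, 2.38] 3.2 2.3
[0.04, 0.0, 0.0] [0.07, -2.22, 2.29] 3.2 2.3
[0.04, 0.0, 0.0] [0.07, -2.25, 2.2] 3.1 2.3
[0.04, 0.0, 0.0] [0.07, -2.28, 2.1] 3.1 2.3
[0.04, 0.0, 0.0] [0.07, -2.3, 2.01] 3.1 2.3
[0.04, 0.0, 0.0] [0.07, -2.32, 1.92] 3.0 2.3
[0.04, 0.0, 0.0] [0.07, -2.33, 1.82] 3.0 2.3
[0.04, 0.0, 0.0] [0.07, -2.35, 1.73] 2.9 2.3
```

Call:
{"api": "servo_tool", "payload": {"rows": [[[0.04,0,0.02],[0.1,-0.9,4.1],255],[[0.04,0,0],[0.1,-1,4],255],[[0.04,0,0],[0.1,-1.1,3.9],255],[[0.04,0,0],[0.1,-1.1,3.9],255],[[0.04,0,0],[0.1,-1.2,3.8],255],[[0.04,0,0],[0.1,-1.3,3.7],255],[[0.04,0,0],[0.1,-1.4,3.6],255],[[0.04,0,0],[0.1,-1.5,3.5],255]]}}

```text
time: 1.3
tcp_pos: [0.4047, 0.4249, 0.3845]
tool_rot: [0.448, 1.532, -0.436]
ft_force: [-0.1, 0.4, -0.2]
gripper_width: 0.0015
```

```bash
cat > nxt.py <<'E'
from h import *
import sys
togo(P(A0,-.02,0,.07))
s,Rt=st(); p=s['tcp_pos'];r0=np.hypot(*p[:2]);a0=np.arctan2(p[1],p[0])
T=P(A0,-.02,0,.07);T[2]=.37;r1=np.hypot(*T[:2]);a1=np.arctan2(T[1],T[0])
N=int(sys.argv[1]);y0=R.from_matrix(Rt@Rtool(0).T).as_rotvec();print(y0);y0=y0[2]
f=np.arange(1,N+1)/N
rows([np.array([(r0+(r1-r0)*k)*np.cos(a0+(a1-a0)*k),(r0+(r1-r0)*k)*np.sin(a0+(a1-a0)*k),p[2]+(.37-p[2])*k]) for k in f],[Rtool(y0*(1-k)) for k in f])
E
python3 nxt.py 20
```

```text
t 1.3 tcp [0.4047 0.4249 0.3845] F [-0.1  0.4 -0.2] w 0.001 q [-0.63  0.26 -0.28  1.51  0.06  1.38  0.1 ]
tool axes rows x,y,z: [[-0.004, 0.009, -1.0], [0.535, 0.845, 0.005], [0.845, -0.535, -0.008]]
shift cm (tool) [ 15.2  -53.51  32.17]
[1.02457309e-02 2.23232293e-04 8.05547724e-01]
[0.04, -0.008, -0.005] [0.04, -1.57, 3.46] 3.8 2.4
[0.04, 0.0, 0.0] [0.07, -1.64, 3.38] 3.8 2.3
[0.04, 0.0, 0.0] [0.07, -1.71, 3.29] 3.7 2.3
[0.04, 0.0, 0.0] [0.07, -1.77, 3.2] 3.7 2.3
[0.04, 0.0, 0.0] [0.07, -1.83, 3.12] 3.6 2.3
[0.04, 0.0, 0.0] [0.07, -1.89, 3.03] 3.6 2.3
[0.04, 0.0, 0.0] [0.07, -1.95, 2.94] 3.5 2.3
[0.04, 0.0, 0.0] [0.07, -2.0, 2.85] 3.5 2.3
[0.04, 0.0, 0.0] [0.07, -2.04, 2.75] 3.4 2.3
[0.04, 0.0, 0.0] [0.07, -2.09, 2.66] 3.4 2.3
[0.04, 0.0, 0.0] [0.07, -2.13, 2.57] 3.3 2.3
[0.04, 0.0, 0.0] [0.07, -2.17, 2.48] 3.3 2.3
[0.04, 0.0, 0.0] [0.07, -2.2, 2.38] 3.2 2.3
[0.04, 0.0, 0.0] [0.07, -2.23, 2.29] 3.2 2.3
[0.04, 0.0, 0.0] [0.07, -2.26, 2.19] 3.2 2.3
[0.04, 0.0, 0.0] [0.07, -2.29, 2.1] 3.1 2.3
[0.04, 0.0, 0.0] [0.07, -2.31, 2.01] 3.1 2.3
[0.04, 0.0, 0.0] [0.07, -2.33, 1.91] 3.0 2.3
[0.04, 0.0, 0.0] [0.07, -2.34, 1.82] 3.0 2.3
[0.04, 0.0, 0.0] [0.07, -2.35, 1.72] 2.9 2.3
```

Tracking is good; I continue along the arc.

Call:
{"api": "servo_tool", "payload": {"rows": [[[0.04,0,0],[0,-1.6,3.5],255],[[0.04,0,0],[0,-1.6,3.4],255],[[0.04,0,0],[0.1,-1.7,3.3],255],[[0.04,0,0],[0.1,-1.8,3.2],255],[[0.04,0,0],[0.1,-1.8,3.1],255],[[0.04,0,0],[0.1,-1.9,3],255],[[0.04,0,0],[0.1,-1.9,2.9],255],[[0.04,0,0],[0.1,-2,2.8],255]]}}

```text
time: 2.1
tcp_pos: [0.5059, 0.1412, 0.371]
tool_rot: [0.705, 1.465, -0.704]
ft_force: [0.3, -0.3, -0.1]
gripper_width: 0.0006
```

```bash
python3 nxt.py 12
```

```text
t 2.1 tcp [0.5059 0.1412 0.371 ] F [ 0.3 -0.3 -0.1] w 0.001 q [-0.27  0.14 -0.05  1.67 -0.    1.34  0.35]
tool axes rows x,y,z: [[-0.01, 0.005, -1.0], [0.784, 0.621, -0.005], [0.62, -0.784, -0.01]]
shift cm (tool) [ 14.35 -30.08  19.53]
[0.0074519  0.00855802 0.46833487]
[0.039, -0.01, 0.005] [-0.01, -2.01, 2.63] 3.3 2.3
[0.039, 0.0, 0.0] [0.01, -2.05, 2.54] 3.3 2.2
[0.039, 0.0, 0.0] [0.01, -2.08, 2.45] 3.2 2.2
[0.039, 0.0, 0.0] [0.01, -2.12, 2.37] 3.2 2.2
[0.039, 0.0, 0.0] [0.01, -2.15, 2.28] 3.1 2.2
[0.039, 0.0, 0.0] [0.01, -2.17, 2.19] 3.1 2.2
[0.039, 0.0, 0.0] [0.01, -2.2, 2.1] 3.0 2.2
[0.039, 0.0, 0.0] [0.01, -2.22, 2.01] 3.0 2.2
[0.039, 0.0, 0.0] [0.01, -2.24, 1.92] 3.0 2.2
[0.039, 0.0, 0.0] [0.01, -2.26, 1.84] 2.9 2.2
[0.039, 0.0, 0.0] [0.01, -2.27, 1.75] 2.9 2.2
[0.039, 0.0, 0.0] [0.01, -2.28, 1.66] 2.8 2.2
```

Call:
{"api": "servo_tool", "payload": {"rows": [[[0.04,-0.01,0.005],[0,-2,2.6],255],[[0.04,0,0],[0,-2.1,2.5],255],[[0.04,0,0],[0,-2.1,2.4],255],[[0.04,0,0],[0,-2.1,2.4],255],[[0.04,0,0],[0,-2.2,2.3],255],[[0.04,0,0],[0,-2.2,2.2],255],[[0.04,0,0],[0,-2.2,2.1],255],[[0.04,0,0],[0,-2.2,2],255]]}}

```text
time: 2.9
tcp_pos: [0.4469, -0.1145, 0.3673]
tool_rot: [0.958, 1.353, -0.965]
ft_force: [0.9, -0.8, 0.2]
gripper_width: 0.0004
```

```bash
python3 nxt.py 4
python3 - <<'E'
from h import *
for t in (0,.2,.4): togo(P(A0,-.02,0,.07),Rtool(0,t))
E
```

```text
t 2.9 tcp [ 0.4469 -0.1145  0.3673] F [ 0.9 -0.8  0.2] w 0.0 q [0.01 0.01 0.19 1.82 0.   1.32 0.53]
tool axes rows x,y,z: [[-0.006, -0.001, -1.0], [0.945, 0.326, -0.006], [0.326, -0.945, -0.001]]
shift cm (tool) [14.08 -8.04  6.04]
[-0.00057648  0.00610141  0.13139181]
[0.033, -0.001, 0.006] [-0.06, -1.93, 1.71] 2.6 1.9
[0.033, 0.0, 0.0] [-0.07, -1.95, 1.64] 2.6 1.9
[0.033, 0.0, 0.0] [-0.07, -1.97, 1.57] 2.5 1.9
[0.033, 0.0, 0.0] [-0.07, -1.98, 1.5] 2.5 1.9
t 2.9 tcp [ 0.4469 -0.1145  0.3673] F [ 0.9 -0.8  0.2] w 0.0 q [0.01 0.01 0.19 1.82 0.   1.32 0.53]
tool axes rows x,y,z: [[-0.006, -0.001, -1.0], [0.945, 0.326, -0.006], [0.326, -0.945, -0.001]]
shift cm (tool) [14.08 -8.04  6.04]
turn rv (tool) [ 0.131 -0.001  0.006]
t 2.9 tcp [ 0.4469 -0.1145  0.3673] F [ 0.9 -0.8  0.2] w 0.0 q [0.01 0.01 0.19 1.82 0.   1.32 0.53]
tool axes rows x,y,z: [[-0.006, -0.001, -1.0], [0.945, 0.326, -0.006], [0.326, -0.945, -0.001]]
shift cm (tool) [14.08 -8.04  6.04]
turn rv (tool) [ 0.131 -0.014  0.206]
t 2.9 tcp [ 0.4469 -0.1145  0.3673] F [ 0.9 -0.8  0.2] w 0.0 q [0.01 0.01 0.19 1.82 0.   1.32 0.53]
tool axes rows x,y,z: [[-0.006, -0.001, -1.0], [0.945, 0.326, -0.006], [0.326, -0.945, -0.001]]
shift cm (tool) [14.08 -8.04  6.04]
turn rv (tool) [ 0.13  -0.027  0.406]
```

Call:
{"api": "servo_tool", "payload": {"rows": [[[0.033,0,0],[0,-1.9,1.7],255],[[0.033,0,0],[0,-1.9,1.6],255],[[0.033,0,0],[0,-2,1.6],255],[[0.033,0,0],[0,-2,1.5],255],[[0,0,0.1],[0,0,0],255],[[0,0,0.1],[0,0,0],255],[[0,0,0.1],[0,0,0],255],[[0,0,0],[0,0,0],255]]}}

```text
time: 3.7
tcp_pos: [0.3807, -0.2085, 0.3668]
tool_rot: [1.226, 1.084, -0.847]
ft_force: [-0.3, 0.1, 0.2]
gripper_width: 0.0001
```

Run:
```python
from h import *
togo(P(A0,-.02,0,.07),Rtool(0,.3))
s,Rt=st()
# tip in cover frame
def cf(p,a):
    return (np.stack(axes(a))@(p-P(a)))
print('cover frame',cf(s['tcp_pos'],A0))
```

```text
t 3.7 tcp [ 0.3807 -0.2085  0.3668] F [-0.3  0.1  0.2] w 0.0 q [ 0.16 -0.23  0.38  2.05 -0.13  1.08  0.77]
tool axes rows x,y,z: [[0.293, 0.053, -0.955], [0.939, 0.171, 0.298], [0.179, -0.984, -0.0]]
shift cm (tool) [13.68 -3.13 -0.88]
turn rv (tool) [-0.02   0.006 -0.002]
cover frame [ 0.10562168 -0.00857111  0.13255272]
```

Call:
{"api": "servo_tool", "payload": {"rows": [[[0,0,0],[2.7,-0.6,-0.2],255],[[0,0,0],[2.7,-0.6,-0.2],255],[[0,0,0],[2.7,-0.6,-0.2],255],[[0,0,0],[2.7,-0.6,-0.1],255],[[0,0,0],[2.7,-0.6,-0.1],255],[[0,0,0],[0,0,0],255]]}}

```text
time: 4.3
tcp_pos: [0.3925, -0.1994, 0.2278]
tool_rot: [1.219, 1.087, -0.851]
ft_force: [-0.1, -0.0, 0.4]
gripper_width: 0.0003
```

```bash
cat >> h.py <<'E'
def cf(p,a): return (np.stack(axes(a))@(p-P(a)))
def tip(a):
    s,Rt=st(); return cf(s['tcp_pos'],a)
E
python3 - <<'E'
from h import *
togo(P(A0,0,0,.02),Rtool(0,.3)); print(tip(A0))
for n in ("scene","top"):
    p,d=viewer.read_camera(n); cv2.imwrite(f'pics/{n}1.png',cv2.resize(p[150:390,120:520] if n=='scene' else p[180:420,240:640],None,fx=2,fy=2,interpolation=cv2.INTER_CUBIC)[:,:,::-1])
E
```

```text
t 4.3 tcp [ 0.3925 -0.1994  0.2278] F [-0.1 -0.   0.4] w 0.0 q [ 0.13 -0.06  0.43  2.25 -0.26  0.74  0.92]
tool axes rows x,y,z: [[0.288, 0.05, -0.956], [0.94, 0.174, 0.292], [0.181, -0.984, 0.003]]
shift cm (tool) [ 1.6   4.89 -0.29]
turn rv (tool) [-0.018  0.008  0.004]
[-0.01827497 -0.00195377  0.06816982]
```

View pics/scene1.png

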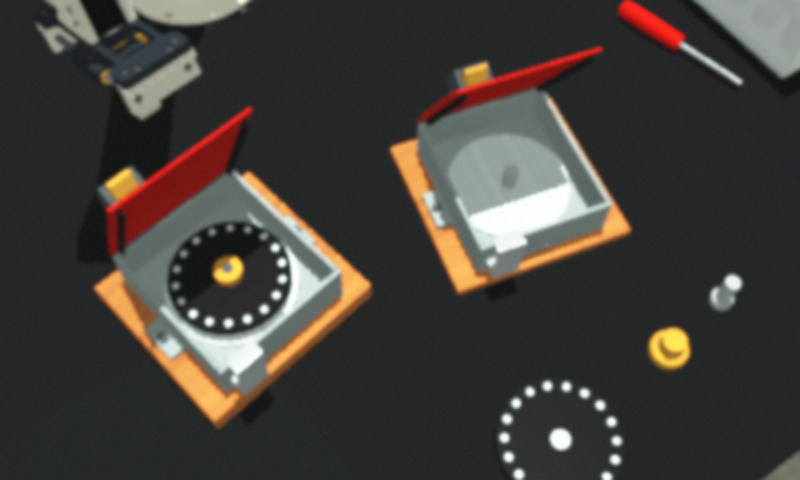

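View pics/top1.png

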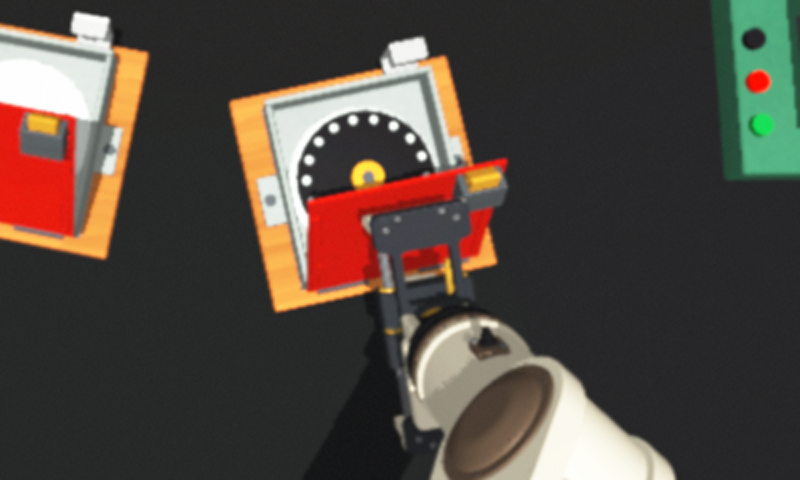

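```bash
cat > plan.py <<'E'
from h import *
import sys
# args: h, list a:t pairs, pre-offset z
h=float(sys.argv[1]); A=[tuple(map(float,s.split(':'))) for s in sys.argv[2:]]
s,Rt=st();print('t',round(s['time'],2),'tcp',s['tcp_pos'].round(4),'F',s['ft_force'].round(1),'q',s['joints'].round(2))
T=[];Rs=[]
for a,t,z in A:
    Rd=Rtool(0,t);T.append(P(a,0,.01,z)-Rd[:,1]*h);Rs.append(Rd)
rows(T,Rs)
E
python3 plan.py 0.015 1.187:.3:.02 1.187:.3:.01 1.187:.3:0 1.187:.3:-.01
```

```text
t 4.4 tcp [ 0.3947 -0.201   0.2313] F [ 0.2 -1.3  1.1] q [ 0.13 -0.07  0.43  2.25 -0.26  0.74  0.92]
[-0.017, 0.012, -0.002] [1.9, 3.09, -1.47] 3.9 1.2
[0.0, 0.0, 0.0] [0.63, 0.78, 0.0] 1.0 0.0
[0.0, 0.0, 0.0] [0.63, 0.78, -0.0] 1.0 0.0
[0.0, 0.0, 0.0] [0.63, 0.78, 0.0] 1.0 0.0
```

Call:
{"api": "servo_tool", "payload": {"rows": [[[0,0,0],[1,1.5,-0.8],255],[[0,0,0],[1,1.6,-0.7],255],[[0,0,0],[0,0,0],255],[[0,0,0],[0.3,0.4,0],255],[[0,0,0],[0.3,0.4,0],255],[[0,0,0],[0.3,0.4,0],255]]}}

```text
time: 5.0
tcp_pos: [0.4477, -0.1807, 0.2258]
tool_rot: [1.22, 1.068, -0.844]
ft_force: [-0.0, -0.1, 0.2]
gripper_width: 0.0003
```

```bash
python3 plan.py 0.015 1.187:.3:0 1.187:.3:-.01; python3 -c "
from h import *
print(tip(A0))"
```

```text
t 5.0 tcp [ 0.4477 -0.1807  0.2258] F [-0.  -0.1  0.2] q [ 0.08  0.01  0.38  2.2  -0.28  0.69  0.84]
[-0.017, 0.019, -0.012] [0.97, -0.54, -0.48] 1.2 1.6
[0.0, 0.0, 0.0] [0.63, 0.78, 0.0] 1.0 0.0
[0.00147324 0.00530534 0.0137272 ]
```

Call:
{"api": "servo_tool", "payload": {"rows": [[[0,0,0],[0.4,0.4,0],255],[[0,0,0],[0.4,0.4,0],255],[[0,0,0],[0.4,0.4,0],255]]}}

```text
time: 5.3
tcp_pos: [0.4636, -0.1788, 0.2182]
tool_rot: [1.222, 1.067, -0.844]
ft_force: [-1.4, 0.6, 2.9]
gripper_width: 0.0005
```

Run:
```python
from h import *
togo(P(A0)); print(tip(A0))
for n in ("scene",):
    p,d=viewer.read_camera(n); cv2.imwrite(f'pics/{n}2.png',cv2.resize(p[180:360,140:340],None,fx=3,fy=3,interpolation=cv2.INTER_CUBIC)[:,:,::-1])
```

```text
t 5.3 tcp [ 0.4636 -0.1788  0.2182] F [-1.4  0.6  2.9] w 0.0 q [ 0.08  0.05  0.37  2.18 -0.31  0.67  0.84]
tool axes rows x,y,z: [[0.305, 0.042, -0.951], [0.936, 0.172, 0.308], [0.177, -0.984, 0.013]]
shift cm (tool) [-0.2  -0.32  0.41]
[ 0.00043571  0.0040435  -0.00383948]
```

View pics/scene2.png

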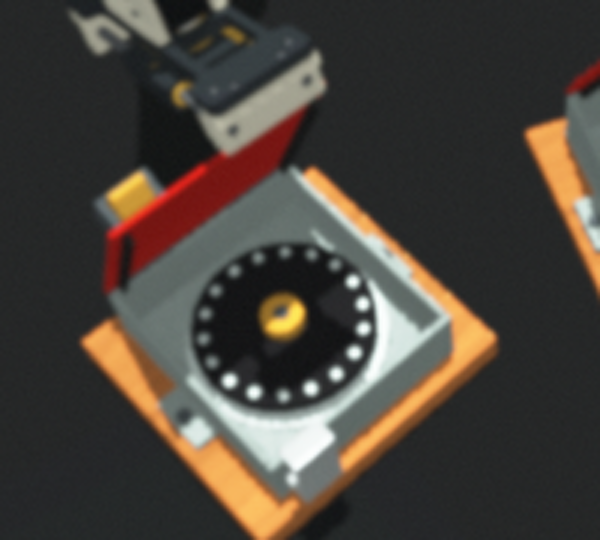

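```bash
python3 plan.py 0.012 1.03:.28:0 .98:.26:0 .93:.25:0 .88:.24:0 .83:.22:0 .78:.21:0 .73:.2:0 .68:.18:0
```

```text
t 5.35 tcp [ 0.4642 -0.1785  0.2179] F [ 0.3 -0.5  0.6] q [ 0.08  0.05  0.37  2.18 -0.31  0.67  0.84]
[-0.018, 0.019, -0.033] [1.18, 0.03, -0.61] 1.3 2.4
[-0.0, 0.0, -0.02] [0.49, 0.48, -0.0] 0.7 1.1
[-0.0, -0.0, -0.01] [0.51, 0.46, -0.0] 0.7 0.6
[0.0, -0.0, -0.01] [0.53, 0.44, 0.0] 0.7 0.6
[0.0, 0.0, -0.02] [0.54, 0.42, -0.0] 0.7 1.1
[-0.0, -0.0, -0.01] [0.56, 0.4, 0.0] 0.7 0.6
[0.0, 0.0, -0.01] [0.58, 0.38, -0.0] 0.7 0.6
[-0.0, 0.0, -0.02] [0.58, 0.36, 0.0] 0.7 1.1
```

Call:
{"api": "servo_tool", "payload": {"rows": [[[0,0.01,-0.02],[0.7,0.1,-0.1],255],[[0,0.01,-0.02],[0.5,0.4,-0.1],255],[[0,0,-0.01],[0.5,0.5,-0.1],255],[[0,0,-0.01],[0.5,0.4,0],255],[[0,0,-0.02],[0.5,0.4,0],255],[[0,0,-0.01],[0.6,0.4,0],255]]}}

```text
time: 5.95
tcp_pos: [0.496, -0.1706, 0.19]
tool_rot: [1.188, 1.15, -0.908]
ft_force: [-0.3, 0.9, 2.8]
gripper_width: 0.0004
```

```bash
python3 plan.py 0.012 .73:.2:0 .68:.18:0 .63:.17:0 .58:.15:0 .53:.13:0 .48:.12:0 .43:.1:0 .38:.09:0;python3 - <<'E'
from h import *
for n in ("scene",):
    p,d=viewer.read_camera(n); cv2.imwrite(f'pics/{n}3.png',cv2.resize(p[180:360,140:340],None,fx=3,fy=3,interpolation=cv2.INTER_CUBIC)[:,:,::-1])
E
```

```text
t 5.95 tcp [ 0.496  -0.1706  0.19  ] F [-0.3  0.9  2.8] q [ 0.04  0.19  0.36  2.08 -0.29  0.72  0.77]
[-0.019, -0.003, -0.016] [0.88, 0.22, -0.44] 1.0 1.4
[-0.0, 0.0, -0.02] [0.58, 0.36, 0.0] 0.7 1.1
[0.0, -0.0, -0.01] [0.6, 0.34, 0.0] 0.7 0.6
[0.0, 0.0, -0.02] [0.6, 0.31, -0.0] 0.7 1.1
[-0.0, -0.0, -0.02] [0.61, 0.29, 0.0] 0.7 1.1
[0.0, 0.0, -0.01] [0.63, 0.28, 0.0] 0.7 0.6
[-0.0, 0.0, -0.02] [0.63, 0.25, 0.0] 0.7 1.1
[0.0, -0.0, -0.01] [0.65, 0.23, -0.0] 0.7 0.6
```

View pics/scene3.png

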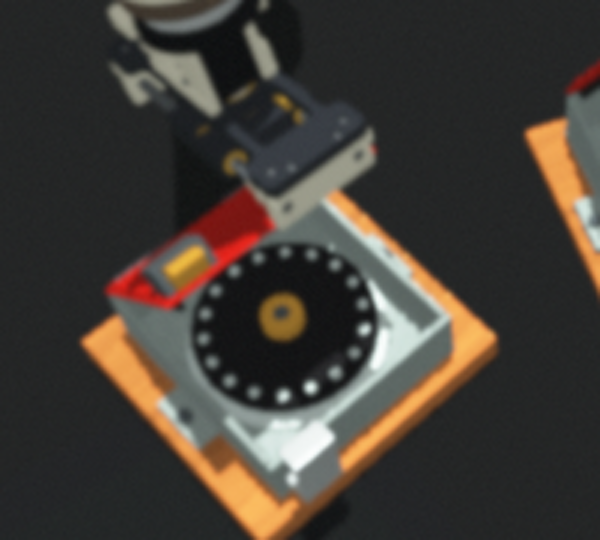

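The cover is following the tip: the latch case is now at crop px (185,262), and the empty unit is untouched. I continue the arc.

Call:
{"api": "servo_tool", "payload": {"rows": [[[0,0,-0.02],[0.7,0.3,-0.1],255],[[0,0,-0.02],[0.6,0.4,-0.1],255],[[0,0,-0.01],[0.6,0.3,-0.1],255],[[0,0,-0.02],[0.6,0.3,0],255],[[0,0,-0.02],[0.6,0.3,0],255],[[0,0,-0.01],[0.6,0.3,0],255],[[0,0,-0.02],[0.6,0.3,0],255],[[0,0,-0.01],[0.6,0.2,0],255]]}}

```text
time: 6.8
tcp_pos: [0.5295, -0.1602, 0.1406]
tool_rot: [1.116, 1.246, -1.014]
ft_force: [0.6, 0.5, 1.4]
gripper_width: 0.0003
```

```bash
python3 plan.py 0.012 .38:.09:0 .33:.08:0 .28:.07:0 .23:.05:0 .19:.03:0 .15:.02:0 .12:.01:0 .1:0:0 0:0:0; python3 -c "
from h import *
print(tip(0))"
```

```text
t 6.8 tcp [ 0.5295 -0.1602  0.1406] F [0.6 0.5 1.4] q [-0.02  0.38  0.35  1.95 -0.24  0.78  0.66]
[-0.017, -0.005, 0.015] [-0.22, -0.4, -0.09] 0.5 1.3
[0.0, -0.0, -0.01] [0.66, 0.2, 0.0] 0.7 0.6
[0.0, 0.0, -0.01] [0.67, 0.18, -0.0] 0.7 0.6
[-0.0, 0.0, -0.02] [0.66, 0.15, 0.0] 0.7 1.1
[0.0, 0.0, -0.02] [0.53, 0.11, 0.0] 0.5 1.1
[-0.0, 0.0, -0.01] [0.54, 0.09, 0.0] 0.5 0.6
[0.0, -0.0, -0.01] [0.4, 0.06, -0.0] 0.4 0.6
[-0.0, -0.0, -0.01] [0.27, 0.04, 0.0] 0.3 0.6
[0.0, 0.0, 0.0] [1.4, 0.11, 0.0] 1.4 0.0
[-0.01932235  0.00908817  0.04864252]
```

Call:
{"api": "servo_tool", "payload": {"rows": [[[0,0,-0.01],[0.6,0.2,0],255],[[0,0,-0.01],[0.6,0.2,0],255],[[0,0,-0.02],[0.6,0.2,0],255],[[0,0,-0.02],[0.6,0.1,0],255],[[0,0,-0.02],[0.5,0.1,0],255]]}}

```text
time: 7.3
tcp_pos: [0.5392, -0.1579, 0.1091]
tool_rot: [1.07, 1.304, -1.079]
ft_force: [0.2, 0.1, -0.1]
gripper_width: 0.0004
```

```bash
python3 plan.py 0.012 .1:0:0 0:0:0 0:0:-.003
python3 - <<'E'
from h import *
print(tip(0))
for n in ("scene",'top'):
    p,d=viewer.read_camera(n); c=p[180:360,140:340] if n=='scene' else p[180:360,330:530]; cv2.imwrite(f'pics/{n}4.png',cv2.resize(c,None,fx=3,fy=3,interpolation=cv2.INTER_CUBIC)[:,:,::-1])
E
```

```text
t 7.3 tcp [ 0.5392 -0.1579  0.1091] F [ 0.2  0.1 -0.1] q [-0.04  0.49  0.36  1.88 -0.22  0.83  0.61]
[-0.017, -0.006, 0.012] [0.33, -0.38, -0.06] 0.5 1.2
[0.0, 0.0, 0.0] [1.4, 0.11, 0.0] 1.4 0.0
[0.0, 0.0, 0.0] [0.3, 0.0, 0.0] 0.3 0.0
[-0.00931039  0.00934996  0.01720628]
```

View pics/scene4.png

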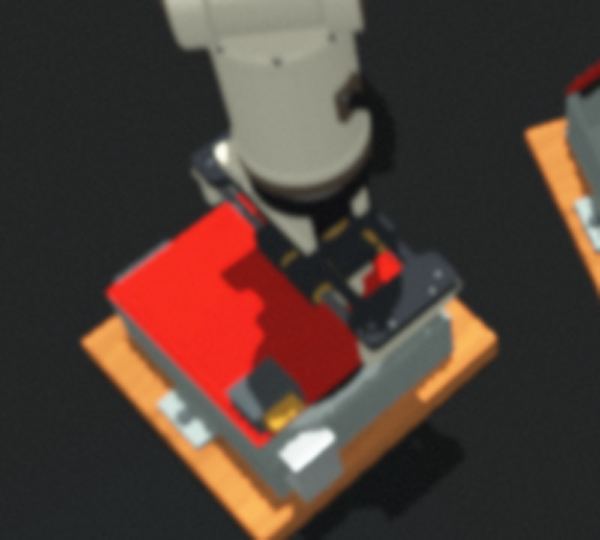

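The cover is nearly shut, with the bolt just short of the strike. I press the rest slowly.

Call:
{"api": "servo_tool", "payload": {"rows": [[[0,0,0],[0.3,0,0],255],[[0,0,0],[0.3,0,0],255],[[0,0,0],[0.3,0,0],255]]}}

```text
time: 7.7
tcp_pos: [0.5395, -0.1573, 0.0994]
tool_rot: [1.069, 1.304, -1.078]
ft_force: [0.8, 0.9, 1.3]
gripper_width: 0.0005
```

```bash
python3 -c "
from h import *
togo(P(0,0,.01));print(tip(0))"
```

```text
t 7.7 tcp [ 0.5395 -0.1573  0.0994] F [0.8 0.9 1.3] w 0.001 q [-0.04  0.5   0.35  1.89 -0.23  0.81  0.62]
tool axes rows x,y,z: [[-0.013, 0.004, -1.0], [0.983, 0.184, -0.012], [0.184, -0.983, -0.007]]
shift cm (tool) [ 0.74  0.9  -0.01]
[-0.00895758  0.00994889  0.00749165]
```

Call:
{"api": "servo_tool", "payload": {"rows": [[[0,0,0],[0.3,0,0],255],[[0,0,0],[0.3,0,0],255],[[0,0,0],[0.3,0,0],255]]}}

```text
time: 8.0
tcp_pos: [0.5398, -0.1573, 0.0936]
tool_rot: [1.072, 1.304, -1.076]
ft_force: [-7.5, 2.5, 24.0]
gripper_width: 0.0005
```

```bash
python3 -c "
from h import *
togo(P(0,0,.01));print(tip(0))"
```

```text
t 8.0 tcp [ 0.5398 -0.1573  0.0936] F [-7.5  2.5 24. ] w 0.001 q [-0.03  0.51  0.35  1.89 -0.24  0.8   0.63]
tool axes rows x,y,z: [[-0.011, 0.006, -1.0], [0.983, 0.184, -0.01], [0.184, -0.983, -0.008]]
shift cm (tool) [ 0.16  0.86 -0.03]
[-0.00859862  0.00987546  0.00164791]
```

Call:
{"api": "servo_tool", "payload": {"rows": [[[0,0,0],[0.3,0,0],255],[[0,0,0],[0.3,0,0],255]]}}

```text
time: 8.2
tcp_pos: [0.54, -0.1572, 0.0918]
tool_rot: [1.075, 1.303, -1.074]
ft_force: [-4.0, 2.4, 14.5]
gripper_width: -0.0002
```

```bash
python3 -c "
from h import *
togo(P(0,0,.01));print(tip(0))"
```

```text
t 8.2 tcp [ 0.54   -0.1572  0.0918] F [-4.   2.4 14.5] w -0.0 q [-0.03  0.51  0.34  1.89 -0.24  0.79  0.63]
tool axes rows x,y,z: [[-0.009, 0.008, -1.0], [0.983, 0.183, -0.008], [0.183, -0.983, -0.01]]
shift cm (tool) [-0.02  0.85 -0.03]
[-0.00846871  0.00986905 -0.00015213]
```

Call:
{"api": "servo_tool", "payload": {"rows": [[[0,0,0],[0.3,0,0],255],[[0,0,0],[0.3,0,0],255]]}}

```text
time: 8.4
tcp_pos: [0.5401, -0.1572, 0.088]
tool_rot: [1.077, 1.302, -1.073]
ft_force: [0.1, 1.1, 1.9]
gripper_width: 0.0006
```

Run:
```python
from h import *
togo(P(0,0,.01));print(tip(0))
for n in ("scene",'top'):
    p,d=viewer.read_camera(n); c=p[200:350,160:310] if n=='scene' else p[190:340,360:510]; cv2.imwrite(f'pics/{n}5.png',cv2.resize(c,None,fx=4,fy=4,interpolation=cv2.INTER_CUBIC)[:,:,::-1])
```

```text
t 8.4 tcp [ 0.5401 -0.1572  0.088 ] F [0.1 1.1 1.9] w 0.001 q [-0.03  0.51  0.34  1.89 -0.25  0.78  0.63]
tool axes rows x,y,z: [[-0.007, 0.01, -1.0], [0.983, 0.182, -0.005], [0.182, -0.983, -0.011]]
shift cm (tool) [-0.4   0.83 -0.03]
[-0.00828186  0.00989181 -0.00397062]
```

View pics/scene5.png

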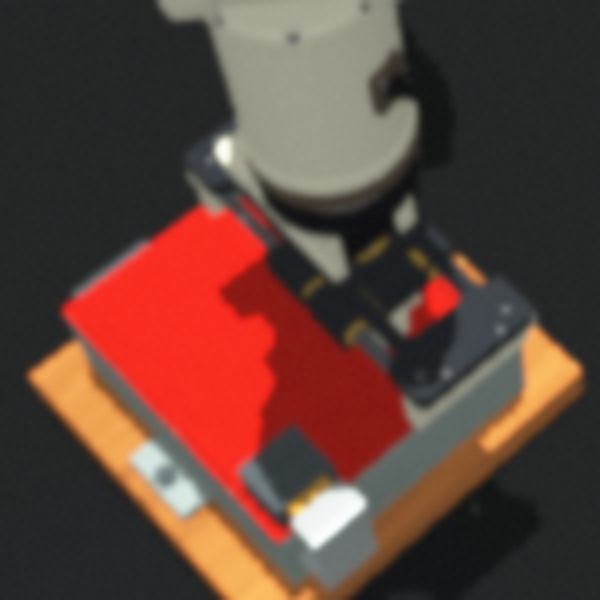

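The force fell to 1.9 N as the tip advanced 4 mm, which suggests a snap-in; the brass bolt now meets the strike at crop px (315,497). I press on to confirm the firm stop.

Call:
{"api": "servo_tool", "payload": {"rows": [[[0,0,0],[0.2,0,0],255],[[0,0,0],[0.2,0,0],255]]}}

```text
time: 8.7
tcp_pos: [0.5398, -0.1574, 0.0848]
tool_rot: [1.077, 1.303, -1.073]
ft_force: [-9.3, 3.7, 35.5]
gripper_width: 0.0004
```

```bash
python3 -c "
from h import *
togo(P(0,0,.01));print(tip(0))"
```

```text
t 8.7 tcp [ 0.5398 -0.1574  0.0848] F [-9.3  3.7 35.5] w 0.0 q [-0.02  0.52  0.34  1.89 -0.25  0.78  0.63]
tool axes rows x,y,z: [[-0.008, 0.01, -1.0], [0.983, 0.182, -0.006], [0.182, -0.983, -0.011]]
shift cm (tool) [-0.72  0.86 -0.04]
[-0.00869794  0.00979908 -0.00718022]
```

```bash
cat > cov.py <<'E'
from h import *
for n in ('top','scene'):
    p,d=viewer.read_camera(n); np.savez(f'pics/{n}_l.npz',p=p,d=d); W=cloud(n,p,d);p=p.astype(int)
    red=(p[...,0]>100)&(p[...,1]<60)&(p[...,2]<60)&(d>0)&(W[...,1]<-.05)&(W[...,1]>-.4)&(W[...,2]<.2)
    m=cv2.erode(red.astype(np.uint8),np.ones((3,3)))>0
    X=W[m]
    for _ in range(4):
        c0=X.mean(0);nn=np.linalg.svd(X-c0,full_matrices=0)[2][2];nn*=np.sign(nn[2]);r=(X-c0)@nn
        X=X[abs(r)<max(2.5*r.std(),.002)]
    print(n,len(X),c0.round(4),nn.round(4),'angle',np.arctan2(-nn@EX,nn[2]).round(4),r.std().round(5))
s=telemetry.read_state();print(s['time'],s['ft_force'],s['tcp_pos'])
E
python3 cov.py
```

```text
top 930 [ 0.4862 -0.2304  0.0851] [-0.0097  0.005   0.9999] angle 0.0085 0.00227
scene 2589 [ 0.5085 -0.2261  0.0846] [-0.0034  0.0081  1.    ] angle 0.0017 0.0016
8.8 [-6.67998277  2.51798458 21.03675231] [ 0.53972791 -0.15732577  0.08489918]
```

The cover plane is at about 0.085 m and within 0.01 rad of level, so it is on the stop. I back off and check that it holds.

Call:
{"api": "servo_tool", "payload": {"rows": [[[0,0,0],[-0.5,0,0],255],[[0,0,0],[-1.5,0,0],255],[[0,0,0],[-3,0,0],255],[[0,0,0],[-4,0,0],255],[[0,0,0],[-4.5,0,0],255],[[0,0,0],[-4.5,0,0],255],[[0,0,0],[-4,-1,0],255],[[0,0,0],[0,0,0],255]]}}

```text
time: 9.6
tcp_pos: [0.5294, -0.1625, 0.3151]
tool_rot: [1.076, 1.306, -1.079]
ft_force: [0.2, -1.5, 0.2]
gripper_width: 0.0002
```

```bash
python3 cov.py
python3 - <<'E'
from h import *
p=np.load('pics/scene_l.npz')['p'];cv2.imwrite('pics/scene6.png',cv2.resize(p[200:350,160:310],None,fx=4,fy=4,interpolation=cv2.INTER_CUBIC)[:,:,::-1])
p=np.load('pics/top_l.npz')['p'];cv2.imwrite('pics/top6.png',cv2.resize(p[150:350,170:530],None,fx=2,fy=2,interpolation=cv2.INTER_CUBIC)[:,:,::-1])
E
```

```text
top 1473 [ 0.5345 -0.1307  0.0853] [ 0.0105 -0.0307  0.9995] angle -0.0042 0.00223
scene 4731 [ 0.5059 -0.1937  0.0847] [-1.e-04  1.e-03  1.e+00] angle -0.0001 0.00158
9.7 [ 0.70263032 -0.20539965  0.0332309 ] [ 0.52796769 -0.16070624  0.31009377]
```

View pics/scene6.png

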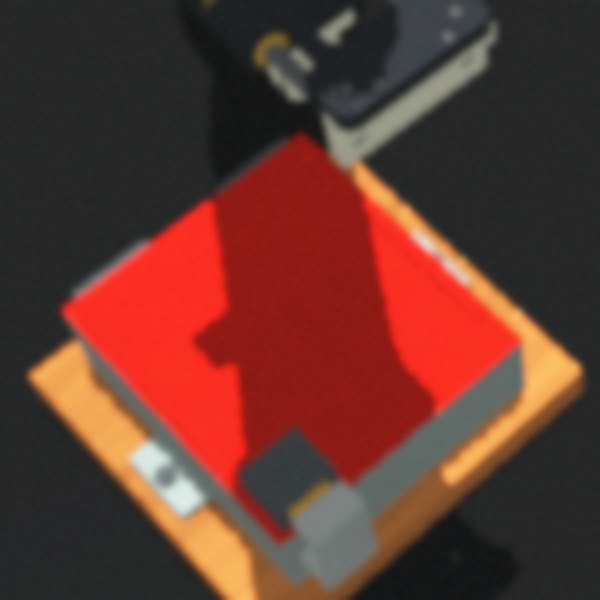

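View pics/top6.png

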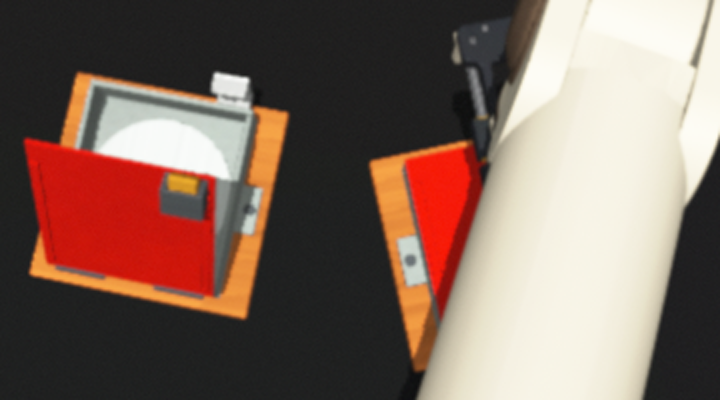

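Run:
```python
from h import *
z=np.load('pics/top_l.npz');p=z['p'].astype(int);d=z['d'];W=cloud('top',p,d)
m=(p[...,0]>120)&(p[...,1]<50)&(p[...,2]<50)&(d>0);m[:,:170]=0;m[:,300:]=0;m[:180]=0;m[345:]=0
m=cv2.erode(m.astype(np.uint8),np.ones((3,3)))>0
X=W[m];c0=X.mean(0);n=np.linalg.svd(X-c0,full_matrices=0)[2][2];print('empty angle',np.arccos(abs(n[2])),c0)
# fitted cover height vs distance from hinge (scene view)
z=np.load('pics/scene_l.npz');p=z['p'].astype(int);W=cloud('scene',p,z['d'])
m=(p[...,0]>100)&(p[...,1]<60)&(p[...,2]<60)&(W[...,1]<-.05)&(W[...,2]<.12)&(W[...,2]>.07);m=cv2.erode(m.astype(np.uint8),np.ones((5,5)))>0
X=W[m];a=(X-H)@EX;print([(round(k,2),X[abs(a-k)<.01][:,2].mean().round(4)) for k in np.arange(.01,.19,.03)])
from rig import workorder
s=telemetry.read_state();print(s['time'],s['ft_force'])
print(workorder.job_done())
```

```text
empty angle 1.058380362723407 [0.51410561 0.17742475 0.153153  ]
[(np.float64(0.01), np.float64(0.0846)), (np.float64(0.04), np.float64(0.0847)), (np.float64(0.07), np.float64(0.0848)), (np.float64(0.1), np.float64(0.0846)), (np.float64(0.13), np.float64(0.0848)), (np.float64(0.16), np.float64(0.0847))]
9.7 [ 0.70263032 -0.20539965  0.0332309 ]
the job is handed in; nothing more can be done
None
```

I pushed the fitted unit's cover (the one on the robot's right) shut with the closed fingertips. I then lifted the arm about 22 cm clear and handed the job in at 9.7 s.

- **Press:** the push force was 24 N, then 14.5 N, then 1.9 N as the tip moved further down. It rose to 35.5 N about 3 mm below that, which fits the bolt snapping in and the cover reaching its firm stop.
- **Fitted cover after release:** it stayed flat at 84.6 to 84.8 mm from hinge to free edge, about 0.000 rad from shut in the scene view. The top view, mostly blocked by the arm, gave -0.004 rad.
- **Empty cover:** its angle is unchanged, 1.060 rad before and 1.058 rad after.
- **Not seen directly:** I could not see the bolt under the strike, because the strike hides it. That the latch has engaged is inferred from the force drop, the firm stop and the level cover.
- **Disagreement:** the shut face is about 7 mm lower than my first hinge estimate (92 mm). The final depth measurements and the fingertip height at contact agree with each other.

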